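# Lock the gantry rail: pin home, R-clip through

## Task

Push the locking pin of the gantry-rail bracket all the way in until its head sits against the bracket. Then take the orange-handled R-clip out of its black stand and push its straight leg down through the pin's cross-hole, the bent leg riding over the pin, until the clip has snapped round the pin and its orange shoulder sits on it; finish with a firm press of 10 to 20 N to be sure it is seated, and let go. Never load the pin with more than 30 N, and leave the other parts where they lie.

Things in the scene. Friction and masses are not known exactly. Their poses are not given: they have to be found in the camera images.
- bracket: Fixed orange rail-end bracket on the table. Origin: centre of its underside (base 110 x 84 x 8 mm); y parallel to the locking pin, z up. Two cheeks (50 mm along x, |y| 22 to 34 mm, top at z 82 mm) hold a 40 mm steel tube along x, from x -30 to +220 mm, axis at z 60 mm; its black foot at x +190 mm (50 x 60 mm) is 90 mm high.
- pin: Level steel pin, 22 mm diameter, axis at z 60 mm, along the bracket's y. Its vertical 7 mm cross-hole (not countersunk) lies on the axis anywhere up to 12 mm either side of this origin: only sight or feel tells where. Pin ends 24 mm past the hole. Starts 33 to 45 mm out to -y; slides to +y against 5 N friction to a hard stop, head on cheek. Origin then at bracket y +57 mm; before, the hole is in or against the cheek.
- pin_head (a point): Centre of the outer (-y) face of the pin's black round head (34 mm diameter, 10 mm thick), 101 mm from the pin's origin. Pin home: this point is at y = -44 mm, z = 60 mm of the bracket. It is pushed towards +y of the bracket.
- stand: Fixed black stand in which the clip is parked: base 80 x 60 x 8 mm, socket block about 22 x 30 mm, its top 55 mm over the table. Origin: on the table under the 7 x 8 mm socket well, which is 47 mm deep; the clip is drawn straight up by 47 mm to be free.
- clip: R-clip, upright, 102 mm high, about 0.07 kg. Origin: the point of the straight leg that lies on the pin's axis when home. z up along the straight leg (5 mm wire, round end), x towards the bent leg; y must lie along the pin (either way). The 12 mm shoulder starts 11 mm above the origin and runs up to the handle; home, it rests on top of the pin, a hard stop.
- clip_grip (a point): Centre of the clip's orange handle, a block 40 (x) x 14 (y) x 30 (z) mm, 52 mm above the clip's origin and straight above the straight leg.
- clip_tip (a point): Lower end of the clip's straight leg, 34.5 mm below the clip's origin. The bent leg ends 10 mm higher; the straight leg is about 25 mm into the cross-hole (20 mm short of home) when the bent leg begins to ride on the pin.
- clip_leg (a joint): Springy bent leg, hinged under the handle (rad): 0 relaxed, grows as it is spread; about 0.07 while its bulge rides over the pin (10 mm short of home), nearly 0 once round it. About 3 N per mm of spread. Pushing the clip on takes about 6 N (up to 10 N) until the bulge is over the widest part, then the spring eases off and the shoulder meets the pin.
- motor_center (a point): Bystander: small loose stepper motor, 42 x 42 mm, body 40 mm high with a 22 mm shaft stub on top; centre of its body.
- offcut_center (a point): Bystander: loose plywood offcut, 70 x 90 x 15 mm, its centre.
- spacer_center (a point): Bystander: loose white plastic ring, 34 mm diameter, 16 mm high, its centre.
Mind the look-alikes: they are no part of the job. There is more than one size of the clip; the job needs the middle-sized.

How it is judged:
By the outcome, as a careful person would: the job done as asked, in the order asked, and still so for the second after the job is handed in, with the robot touching nothing.
It also fails if it takes over 72 s, if anything falls off the work surface, if the arm or the gripper's body presses on something with over 40 N, if the wrist force passes 120 N, or if a joint passes its speed limit or range.

## Robot

A 6-joint arm with a two-finger parallel gripper is mounted at the origin on the work surface. World frame = base frame: x ahead of the robot, y to its left, z up, the work surface at z = 0. Lengths are in m, angles in rad, forces in N, time in s.
With the tool pointing down it reaches from about 0.35 to 0.775 m from the base axis. Payload 7.3 kg.
Tool frame: the origin (TCP) lies at the centre of the arm's flange, where the gripper is bolted on; the fingertips stand bot.tip_reach ahead of it and the grasp point (between the pads) lies 159 mm ahead of it (bot.tip_reach is the distance from the TCP to the fingertips, in m); z points along the fingers, y is the direction in which the jaws open and shut (so a half turn about z gives the same grasp; the last joint's range is limited). The gripper opens to 92 mm and grips with 3 to 60 N. Pads are 19 mm wide; open, the fingers measure 130 mm over their backs; the gripper's body (75 mm by 190 mm) begins 47 mm behind the grasp point.
Start: joints at [-1.369, 0.342, 1.524, -0, 1.275, -0.146], TCP at [0.179, -0.494, 0.405] pointing down, gripper open.
Joint ranges: [-2.53, 2.53], [-0.77, 2.02], [0.04, 2.7], [-1, 4.14], [0.28, 2.66], [-3.11, 3.11]. Speed limits (rad/s): [2.57, 2.57, 3.14, 3.14, 3.14, 3.14].

## Interface

Orientations are given as a rotation vector (axis times angle).
In Python, from workcell import readout, read_camera, bot, spotter gives the robot as it stands.
- The arm moves only by the tool send_rows, never from a script. Its argument "deltas" is a list of rows, each a list of 6 numbers: the shift along the world's x, y, z as a fraction of full scale, then the turn, a rotation vector about the world's x, y, z as a fraction of full scale. In form: [[x, y, z, rx, ry, rz], ...]. A call has 1 to 5 rows; each row shifts and turns the commanded pose from where the row before left it; what a row does not reach is not made up. Full scale, the value 1, is 150 mm for a shift and 1.5 rad for a turn. A row lasts 1/12 s, in which the tool goes at most 41.7 mm and 7.16 degrees, less where a joint would pass 70% of its speed; a pose out of reach is approached as far as the arm can. A call with a number of a shift or a turn outside -1 to 1 is refused whole. A call with a gripper value outside its range is refused whole. "hand" is the closure, from -1 (fully open) to 1 (shut), set as the call begins (left out, the last holds). The fingers move at their own pace and stop on an object; "newtons" is the grip in N (left out, the last holds). Time passes only in rows, so rows that do not move let the fingers close. It gives the time, the measured TCP pose, the force and the opening at its end, in the units of the state.
- readout.state(): the state, without advancing time (a new reading comes with each control period).
- read_camera(name): name is "scene" or "top" or "wrist"; returns a dict with "img" (384x512x3 uint8, red, green, blue), "depth" (384x512 float32, m along the optical axis (not along the pixel's ray), 0 where there is no reading), "K" (3x3 intrinsics, pixels), "k1" (the pictures are not rectified: a ray, as slopes to the right and down, at radius r is drawn at 1 + k1 r^2 times it, then the intrinsics apply), "T" (4x4, takes a point from camera to world coordinates). Camera axes: x right, y up, looking along -z (the intrinsics and any distortion apply to the point x, -y, -z); pixel columns grow to the right and rows downward; lengths in m; the calibration is good to about 2 mm. A picture is of the moment at which its call begins.
- bot.sign_off(): hands the job in, once; it reports no verdict.
Trained networks look in the newest picture that a camera, given by its name, has taken for a name from the list of things; names that differ only in an ending like _2 or _b are one class to them, and where a whole thing is asked for, a point or a joint stands for the part that bears it (a point fixed in the world has none). Each returns a list of dicts, best first, with "score" (0 to 1); they miss things now and then, are a little off and sometimes report something else, mostly with a low value. They report only what shows in the picture. A call takes as long as a camera call. They do not tell look-alikes from the thing itself.
- spotter.cut_out(camera, label): "mask" (384x512 bool, what is visible of it).
- spotter.pinpoint(camera, label): "xyz" ([x, y, z] in m, in world coordinates, good to about 4 mm: a listed point, or the origin of a listed thing).
The state is a dict: "t": time; "joint_positions": joint angles; "joint_vel": joint speeds; "effort": joint torques, N m; "ee_pos": TCP position; "eef_rot": TCP orientation; "contact_force": force on the tool from outside, world axes, zero at the start; "torque": the same for the moment, N m; "finger_gap": finger opening in m.
Only numpy, scipy, OpenCV 4.12 (cv2) and the standard library are available. Lean on these libraries where they do the work, as an engineer would, in place of code of your own. Each camera call takes 0.05 s, during which the arm holds its last target. There are 200 camera calls.

## Working session

There is one attempt and no reset: what is moved stays moved. The work goes in short steps, Python scripts to look and compute and a tool call to move; the robot and the scene stay as the last step left them, time stands still between calls to the robot, and variables do not carry over. Pictures are saved under pics/ and viewed, about 8 in all and at most 12, crops included, and the job is handed in when it is done.

Besides the shell and the picture viewer there is one more tool, called after "Emit:" by a JSON object that holds its "api" and its "payload". send_rows: Moves the arm, as the interface text tells. Its arguments: {"type":"object","properties":{"deltas":{"type":"array"},"hand":{"type":"number"},"newtons":{"type":"number"}},"required":["deltas"]}

```bash
mkdir -p pics; cat > h.py <<'E'
import numpy as np, cv2
from workcell import readout, read_camera, bot, spotter
def save(name,c,crop=None,scale=1):
    im=c["img"]
    if crop: r0,r1,c0,c1=crop; im=im[r0:r1,c0:c1]
    im=cv2.resize(im,None,fx=scale,fy=scale,interpolation=cv2.INTER_CUBIC)
    cv2.imwrite("pics/"+name+".png",im[:,:,::-1])
def rays(c,uv):
    uv=np.atleast_2d(np.asarray(uv,float)); K=c["K"]
    d=cv2.undistortPoints(uv.reshape(-1,1,2),K,np.array([c["k1"],0,0,0,0.])).reshape(-1,2)
    return np.c_[d[:,0],-d[:,1],-np.ones(len(d))]
def p3(c,uv):
    uv=np.atleast_2d(uv); z=c["depth"][uv[:,1].astype(int),uv[:,0].astype(int)]
    return (rays(c,uv)*z[:,None])@c["T"][:3,:3].T+c["T"][:3,3]
def atz(c,uv,z):
    d=rays(c,uv)@c["T"][:3,:3].T; o=c["T"][:3,3]
    return o+d*((z-o[2])/d[:,2])[:,None]
def proj(c,P):
    P=np.atleast_2d(P); q=(P-c["T"][:3,3])@c["T"][:3,:3]
    s=np.c_[q[:,0]/-q[:,2],-q[:,1]/-q[:,2]]; r2=(s**2).sum(1)
    s=s*(1+c["k1"]*r2)[:,None]; K=c["K"]
    return np.c_[s[:,0]*K[0,0]+K[0,2],s[:,1]*K[1,1]+K[1,2]]
def cloud(c):
    v,u=np.mgrid[0:384,0:512]; uv=np.c_[u.ravel(),v.ravel()]
    return p3(c,uv).reshape(384,512,3)
E
python3 - <<'E'
from h import *
np.set_printoptions(precision=4,suppress=True)
s=readout.state(); print(s["t"],s["ee_pos"],s["eef_rot"],bot.tip_reach)
ims=[]
for n in ["top","scene"]:
    c=read_camera(n); ims.append(c["img"]); print(n,c["T"],c["K"][0],c["k1"])
    for l in ["bracket","pin","pin_head","stand","clip","clip_grip","clip_tip","motor_center","offcut_center","spacer_center"]:
        print(l,[(round(d["score"],2),np.round(d["xyz"],3)) for d in spotter.pinpoint(n,l)])
    save(n,c,scale=1.5)
E
```

```text
0.0 [ 0.1789 -0.4934  0.4041] [-3.0927 -0.5433  0.0001] 0.178
top [[-0.2029  0.9574 -0.2055  0.3941]
 [-0.9792 -0.1989  0.0402 -0.0947]
 [-0.0024  0.2094  0.9778  0.8258]
 [ 0.      0.      0.      1.    ]] [354.8521   0.     258.8384] -0.03955642634906617
bracket [(0.7, array([0.551, 0.148, 0.   ])), (0.2, array([0.562, 0.07 , 0.062]))]
pin [(0.75, array([0.552, 0.166, 0.064]))]
pin_head [(0.85, array([0.562, 0.068, 0.063])), (0.18, array([0.551, 0.169, 0.063]))]
stand []
clip [(0.78, array([ 0.561, -0.405,  0.003])), (0.57, array([ 0.353, -0.181,  0.01 ])), (0.44, array([ 0.528, -0.252,  0.045]))]
clip_grip [(0.65, array([ 0.576, -0.365,  0.006])), (0.64, array([ 0.322, -0.248,  0.015])), (0.48, array([ 0.524, -0.25 ,  0.098]))]
clip_tip [(0.7, array([ 0.373, -0.14 ,  0.004])), (0.29, array([ 0.531, -0.252,  0.043]))]
motor_center [(0.84, array([ 0.676, -0.1  ,  0.022]))]
offcut_center [(0.77, array([ 0.679, -0.26 ,  0.009]))]
spacer_center [(0.67, array([ 0.397, -0.072,  0.007]))]
scene [[ 0.6579 -0.4178  0.6266  1.0626]
 [ 0.7531  0.3698 -0.5442 -0.5508]
 [-0.0043  0.8299  0.558   0.5546]
 [ 0.      0.      0.      1.    ]] [375.9184   0.     256.9776] -0.01875489317219351
bracket [(0.61, array([ 0.56 ,  0.144, -0.001]))]
pin [(0.62, array([0.551, 0.166, 0.06 ]))]
pin_head [(0.52, array([0.565, 0.066, 0.064]))]
stand [(0.63, array([ 0.527, -0.251,  0.002])), (0.37, array([0.555, 0.146, 0.001]))]
clip [(0.83, array([ 0.352, -0.184,  0.007])), (0.79, array([ 0.529, -0.248,  0.043])), (0.63, array([ 0.566, -0.398,  0.006]))]
clip_grip [(0.74, array([ 0.524, -0.252,  0.092])), (0.71, array([ 0.576, -0.364,  0.007]))]
clip_tip [(0.8, array([ 0.525, -0.252,  0.011])), (0.77, array([ 0.368, -0.142,  0.003])), (0.68, array([ 0.56 , -0.422,  0.005]))]
motor_center [(0.6, array([ 0.678, -0.094,  0.024]))]
offcut_center [(0.69, array([ 0.679, -0.258,  0.002]))]
spacer_center [(0.62, array([ 0.398, -0.068,  0.006]))]
```

View pics/top.png

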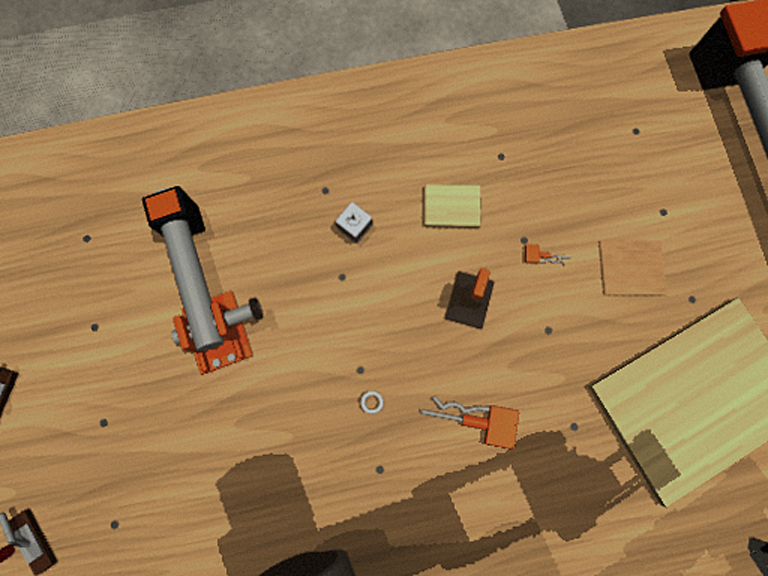

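View pics/scene.png

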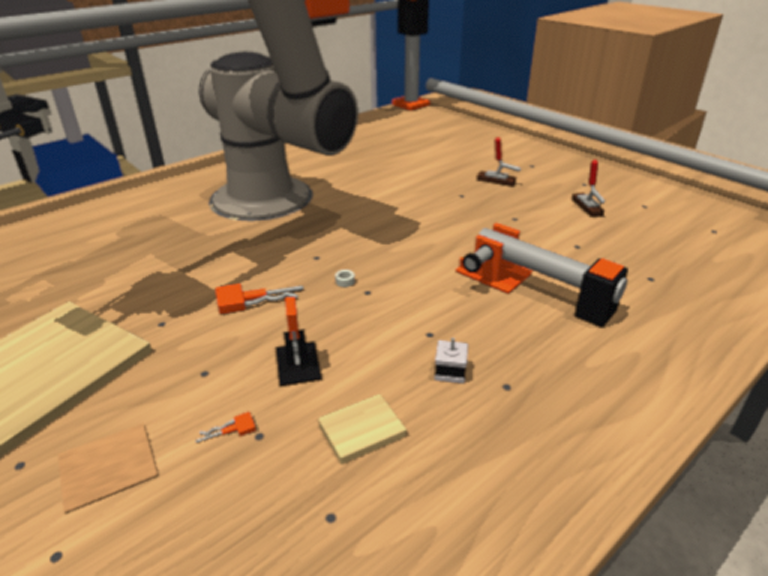

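Top view shows the bracket at about (215,335), pin head (256,308) and stand with clip (475,290). The bigger and smaller look-alikes lie at (490,425) and (545,255). Next I'll get the yaw angles.

```bash
python3 - <<'E'
from h import *
np.set_printoptions(precision=4,suppress=True)
for n in ["top","scene"]:
    c=read_camera(n); P=cloud(c); ok=c["depth"]>0
    def sel(x0,x1,y0,y1,z0,z1):
        m=ok&(P[...,0]>x0)&(P[...,0]<x1)&(P[...,1]>y0)&(P[...,1]<y1)&(P[...,2]>z0)&(P[...,2]<z1); return P[m]
    t=sel(.50,.74,.1,.24,.074,.084)   # tube ridge
    vx,vy,x0,y0=cv2.fitLine(t[:,:2].astype(np.float32),cv2.DIST_HUBER,0,.01,.01).ravel()
    print(n,"tube",len(t),np.degrees(np.arctan2(vy,vx)),x0,y0,t[:,2].max())
    h=sel(.48,.58,-.31,-.2,.075,.13)
    r=cv2.minAreaRect(h[:,:2].astype(np.float32)); b=cv2.boxPoints(r); e=b[1]-b[0]; f=b[2]-b[1]
    print("handle",len(h),r,np.degrees(np.arctan2(e[1],e[0])),np.degrees(np.arctan2(f[1],f[0])),h[:,2].max(),np.median(h,0))
    st=sel(.46,.6,-.31,-.19,.004,.03); r=cv2.minAreaRect(st[:,:2].astype(np.float32)); b=cv2.boxPoints(r); e=b[1]-b[0]
    print("base",r,np.degrees(np.arctan2(e[1],e[0])))
    hd=sel(.53,.6,.04,.085,.03,.09); print("head",hd.min(0),hd.max(0),np.median(hd,0))
    for l in ["pin_head","bracket","pin","clip_grip","stand"]:
        print(l,[(round(d["score"],2),np.round(d["xyz"],4)) for d in spotter.pinpoint(n,l)][:3])
E
```

```text
top tube 1457 8.344548 0.6091586 0.15577014 0.08399513432683148
handle 157 ((0.5275864601135254, -0.25066500902175903), (0.01411123014986515, 0.039407651871442795), 59.19681930541992) -30.803158 59.196804 0.11452491133259579 [ 0.5254 -0.2483  0.1106]
base ((0.5278695225715637, -0.25536543130874634), (0.1343594342470169, 0.09914465248584747), 65.94647979736328) -24.053516
head [0.5488 0.062  0.047 ] [0.5812 0.0849 0.0789] [0.5623 0.07   0.0703]
pin_head [(0.79, array([0.5637, 0.0673, 0.0612])), (0.42, array([ 0.6781, -0.0988,  0.0217]))]
bracket [(0.56, array([ 0.5514,  0.1468, -0.0018])), (0.4, array([ 0.6801, -0.2592,  0.0077])), (0.2, array([ 0.5257, -0.2514, -0.002 ]))]
pin [(0.89, array([0.5501, 0.1672, 0.0624]))]
clip_grip [(0.89, array([ 0.3231, -0.2476,  0.0103])), (0.6, array([ 0.5779, -0.3642,  0.0018])), (0.56, array([ 0.5241, -0.2515,  0.0939]))]
stand [(0.69, array([ 0.5259, -0.2518, -0.0003]))]
scene tube 611 5.8155413 0.614936 0.15055285 0.0839995932996121
handle 170 ((0.528126060962677, -0.2526875436306), (0.014075779356062412, 0.04005096107721329), 59.44292449951172) -30.557083 59.442745 0.11109155240439639 [ 0.5402 -0.2581  0.1071]
base ((0.5232686400413513, -0.24980388581752777), (0.059840261936187744, 0.08105942606925964), 61.711936950683594) -28.288067
head [0.5477 0.0604 0.0416] [0.5803 0.084  0.076 ] [0.5661 0.0649 0.0631]
pin_head [(0.77, array([0.5618, 0.0661, 0.0637])), (0.23, array([0.5567, 0.1677, 0.0596]))]
bracket [(0.78, array([ 0.5574,  0.1443, -0.0002]))]
pin [(0.47, array([0.5537, 0.166 , 0.0619]))]
clip_grip [(0.71, array([ 0.5242, -0.2555,  0.0924])), (0.71, array([ 0.3249, -0.249 ,  0.0077])), (0.62, array([ 0.5758, -0.3649,  0.009 ]))]
stand [(0.8, array([ 0.5257, -0.2524,  0.001 ])), (0.44, array([0.5576, 0.1468, 0.0002]))]
```

Emit:
{"api": "send_rows", "payload": {"deltas": [[0.13,0.167,-0.035,0,0,-0.0078],[0.13,0.167,-0.035,0,0,-0.0078],[0.13,0.167,-0.035,0,0,-0.0078],[0.13,0.167,-0.035,0,0,-0.0078],[0.13,0.167,-0.035,0,0,-0.0078]], "hand": 1}}

```text
t: 2.12
ee_pos: [0.277, -0.3671, 0.3784]
eef_rot: [3.109, 0.451, 0.0]
contact_force: [0.6, 0.7, 0.0]
finger_gap: 0.0631
```

Emit:
{"api": "send_rows", "payload": {"deltas": [[0.13,0.167,-0.035,0,0,-0.0078],[0.13,0.167,-0.035,0,0,-0.0078],[0.13,0.167,-0.035,0,0,-0.0078],[0.13,0.167,-0.035,0,0,-0.0078],[0.13,0.167,-0.035,0,0,-0.0078]]}}

```text
t: 2.53
ee_pos: [0.3747, -0.2417, 0.3522]
eef_rot: [3.12, 0.36, 0.001]
contact_force: [-0.8, -0.3, -0.3]
finger_gap: 0.0297
```

Emit:
{"api": "send_rows", "payload": {"deltas": [[0.13,0.167,-0.035,0,0,-0.0078],[0.13,0.167,-0.035,0,0,-0.0078],[0.13,0.167,-0.035,0,0,-0.0078],[0.13,0.167,-0.035,0,0,-0.0078],[0.13,0.167,-0.035,0,0,-0.0078]]}}

```text
t: 2.95
ee_pos: [0.4722, -0.1164, 0.3259]
eef_rot: [3.13, 0.269, 0.001]
contact_force: [-0.1, -0.2, 0.2]
finger_gap: 0.0008
```

Emit:
{"api": "send_rows", "payload": {"deltas": [[0.13,0.167,-0.035,0,0,-0.0078],[0.13,0.167,-0.035,0,0,-0.0078],[0.13,0.167,-0.035,0,0,-0.0078],[0.13,0.167,-0.035,0,0,-0.0078],[0.13,0.167,-0.035,0,0,-0.0078]]}}

```text
t: 3.37
ee_pos: [0.5698, 0.0089, 0.2995]
eef_rot: [3.136, 0.178, 0.0]
contact_force: [-0.4, -1.1, -0.9]
finger_gap: 0.0003
```

```bash
python3 - <<'E'
from h import *
np.set_printoptions(precision=4,suppress=True)
c=read_camera("wrist"); save("w1",c); print(c["T"])
print(readout.state()["ee_pos"])
for l in ["pin_head","bracket","pin"]:
    print(l,[(round(d["score"],2),np.round(d["xyz"],4)) for d in spotter.pinpoint("wrist",l)][:3])
E
```

```text
[[ 0.1121  0.9624  0.2474  0.6355]
 [-0.9937  0.1086  0.0279  0.0152]
 [ 0.     -0.2489  0.9685  0.2788]
 [ 0.      0.      0.      1.    ]]
[0.572  0.0126 0.2986]
pin_head [(0.96, array([0.5646, 0.0622, 0.0611]))]
bracket [(0.68, array([0.5461, 0.149 , 0.001 ]))]
pin [(0.76, array([0.5503, 0.1674, 0.0631])), (0.48, array([0.5691, 0.0613, 0.0614]))]
```

View pics/w1.png

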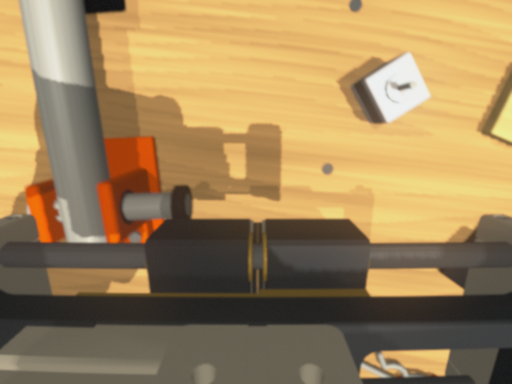

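```bash
python3 - <<'E'
from h import *
from scipy.spatial.transform import Rotation as Ro
np.set_printoptions(precision=3,suppress=True)
c=read_camera("wrist"); s=readout.state(); R=Ro.from_rotvec(s["eef_rot"]).as_matrix()
P=cloud(c); 
for v in (225,240,265,285,310):
  for u in (60,150,165,200,245,257,275,330,360,460):
    print(v,u,round(float(c["depth"][v,u]),3),(P[v,u]-s["ee_pos"])@R)
v,u=np.mgrid[0:384,0:512]
def sel(x0,x1,y0,y1,z0,z1):
    Q=P; m=(c["depth"]>.1)&(Q[...,0]>x0)&(Q[...,0]<x1)&(Q[...,1]>y0)&(Q[...,1]<y1)&(Q[...,2]>z0)&(Q[...,2]<z1); return m
t=P[sel(.56,.72,.1,.24,.074,.09)]
print("tube",len(t),np.degrees(np.arctan(np.polyfit(t[:,0],t[:,1],1)[0])),t.mean(0))
p=P[sel(.54,.59,.075,.105,.066,.085)];print("pin",len(p),np.polyfit(p[:,1],p[:,0],1),p.mean(0),p[:,2].max())
hd=P[sel(.53,.6,.03,.085,.03,.09)];print(hd.min(0),hd.max(0))
E
```

```text
225 60 0.226 [-0.014 -0.163  0.234]
225 150 0.28 [-0.032 -0.108  0.284]
225 165 0.085 [ 0.036 -0.028  0.102]
225 200 0.086 [ 0.036 -0.017  0.102]
225 245 0.086 [ 0.036 -0.003  0.102]
225 257 0.162 [0.009 0.    0.174]
225 275 0.086 [0.036 0.006 0.102]
225 330 0.086 [0.036 0.023 0.102]
225 360 0.297 [-0.038  0.111  0.301]
225 460 0.297 [-0.039  0.221  0.301]
240 60 0.3 [-0.056 -0.217  0.3  ]
240 150 0.075 [ 0.036 -0.029  0.09 ]
240 165 0.075 [ 0.036 -0.024  0.09 ]
240 200 0.075 [ 0.036 -0.015  0.091]
240 245 0.075 [ 0.036 -0.003  0.091]
240 257 0.14 [0.01  0.    0.151]
240 275 0.075 [0.036 0.005 0.091]
240 330 0.075 [0.036 0.02  0.091]
240 360 0.075 [0.036 0.028 0.09 ]
240 460 0.3 [-0.056  0.224  0.299]
265 60 0.083 [ 0.025 -0.059  0.096]
265 150 0.074 [ 0.03  -0.028  0.088]
265 165 0.076 [ 0.029 -0.025  0.09 ]
265 200 0.076 [ 0.029 -0.015  0.089]
265 245 0.075 [ 0.029 -0.003  0.089]
265 257 0.083 [0.026 0.    0.096]
265 275 0.075 [0.029 0.005 0.089]
265 330 0.075 [0.03  0.02  0.089]
265 360 0.076 [0.029 0.029 0.089]
265 460 0.083 [0.025 0.063 0.096]
285 60 0.314 [-0.112 -0.227  0.299]
285 150 0.078 [ 0.023 -0.03   0.09 ]
285 165 0.078 [ 0.023 -0.025  0.09 ]
285 200 0.077 [ 0.023 -0.015  0.089]
285 245 0.077 [ 0.023 -0.003  0.089]
285 257 0.126 [-0.005  0.     0.133]
285 275 0.077 [0.023 0.005 0.089]
285 330 0.077 [0.023 0.021 0.089]
285 360 0.076 [0.023 0.029 0.089]
285 460 0.306 [-0.108  0.229  0.293]
310 60 0.062 [ 0.025 -0.045  0.075]
310 150 0.063 [ 0.025 -0.024  0.075]
310 165 0.063 [ 0.025 -0.021  0.076]
310 200 0.062 [ 0.026 -0.012  0.074]
310 245 0.063 [ 0.026 -0.002  0.075]
310 257 0.062 [0.026 0.    0.075]
310 275 0.063 [0.025 0.004 0.075]
310 330 0.063 [0.025 0.017 0.076]
310 360 0.064 [0.025 0.024 0.076]
310 460 0.063 [0.025 0.047 0.075]
tube 8379 9.293554521396553 [0.627 0.155 0.078]
pin 783 [-0.142  0.574] [0.561 0.09  0.069] 0.07199320443047791
[0.551 0.062 0.044] [0.581 0.085 0.077]
```

Emit:
{"api": "send_rows", "payload": {"deltas": [[-0.002,0,-0.11,0,0,0.003],[-0.002,0,-0.11,0,0,0.003],[-0.002,0,-0.11,0,0,0.003],[-0.002,0,-0.11,0,0,0.003],[-0.002,0,-0.11,0,0,0]]}}

```text
t: 4.03
ee_pos: [0.5669, 0.006, 0.2172]
eef_rot: [3.135, 0.204, 0.001]
contact_force: [0.5, 0.0, -0.2]
finger_gap: 0.0006
```

Emit:
{"api": "send_rows", "payload": {"deltas": [[-0.004,0.033,0,0,0,0],[-0.004,0.033,0,0,0,0],[-0.004,0.033,0,0,0,0],[-0.004,0.033,0,0,0,0],[-0.004,0.033,0,0,0,0]]}}

```text
t: 4.45
ee_pos: [0.5646, 0.0327, 0.2185]
eef_rot: [3.134, 0.207, 0.003]
contact_force: [0.0, -0.3, -0.2]
finger_gap: 0.0004
```

Emit:
{"api": "send_rows", "payload": {"deltas": [[-0.002,0.015,0,0,0,0],[-0.002,0.015,0,0,0,0],[-0.002,0.015,0,0,0,0],[-0.002,0.015,0,0,0,0]]}}

```text
t: 4.78
ee_pos: [0.5633, 0.0414, 0.2174]
eef_rot: [3.135, 0.207, 0.0]
contact_force: [-0.0, -0.0, -0.5]
finger_gap: 0.0004
```

Emit:
{"api": "send_rows", "payload": {"deltas": [[0.01,0.02,0,0,0,0],[0,0.02,0,0,0,0],[0,0.02,0,0,0,0]]}}

```text
t: 5.03
ee_pos: [0.5647, 0.0498, 0.2173]
eef_rot: [3.133, 0.207, -0.001]
contact_force: [-1.5, -5.8, 2.0]
finger_gap: 0.0009
```

Emit:
{"api": "send_rows", "payload": {"deltas": [[-0.003,0.02,0,0,0,0],[-0.003,0.02,0,0,0,0],[-0.003,0.02,0,0,0,0]]}}

```text
t: 5.28
ee_pos: [0.5633, 0.0586, 0.2173]
eef_rot: [3.133, 0.207, -0.001]
contact_force: [-2.3, -5.5, 0.5]
finger_gap: 0.0006
```

Emit:
{"api": "send_rows", "payload": {"deltas": [[-0.003,0.02,0,0,0,0],[-0.003,0.02,0,0,0,0],[-0.003,0.02,0,0,0,0]]}}

```text
t: 5.53
ee_pos: [0.562, 0.0676, 0.2173]
eef_rot: [3.133, 0.207, -0.001]
contact_force: [-1.0, -5.8, 2.1]
finger_gap: 0.0002
```

Emit:
{"api": "send_rows", "payload": {"deltas": [[-0.002,0.015,0,0,0,0],[-0.002,0.015,0,0,0,0],[-0.002,0.015,0,0,0,0],[-0.002,0.015,0,0,0,0]]}}

```text
t: 5.87
ee_pos: [0.5607, 0.0766, 0.2172]
eef_rot: [3.133, 0.207, -0.002]
contact_force: [-1.7, -5.5, 2.0]
finger_gap: 0.0003
```

Emit:
{"api": "send_rows", "payload": {"deltas": [[-0.001,0.007,0,0,0,0],[-0.001,0.007,0,0,0,0]]}}

```text
t: 6.03
ee_pos: [0.5604, 0.0788, 0.2172]
eef_rot: [3.133, 0.207, -0.002]
contact_force: [-2.3, -6.0, 2.1]
finger_gap: 0.0005
```

Emit:
{"api": "send_rows", "payload": {"deltas": [[-0.001,0.007,0,0,0,0],[-0.001,0.007,0,0,0,0]]}}

```text
t: 6.2
ee_pos: [0.5601, 0.0808, 0.2172]
eef_rot: [3.133, 0.207, -0.002]
contact_force: [-1.9, -5.8, 1.8]
finger_gap: 0.0003
```

Emit:
{"api": "send_rows", "payload": {"deltas": [[-0.001,0.005,0,0,0,0],[0,0.005,0,0,0,0]]}}

```text
t: 6.37
ee_pos: [0.5599, 0.0823, 0.2172]
eef_rot: [3.133, 0.207, -0.002]
contact_force: [-1.5, -5.3, 2.2]
finger_gap: 0.0003
```

Emit:
{"api": "send_rows", "payload": {"deltas": [[-0.001,0.005,0,0,0,0],[0,0.005,0,0,0,0]]}}

```text
t: 6.53
ee_pos: [0.5597, 0.0838, 0.2172]
eef_rot: [3.133, 0.207, -0.002]
contact_force: [-2.8, -5.3, 2.1]
finger_gap: 0.0002
```

Emit:
{"api": "send_rows", "payload": {"deltas": [[-0.001,0.005,0,0,0,0]]}}

```text
t: 6.62
ee_pos: [0.5596, 0.0845, 0.2172]
eef_rot: [3.133, 0.207, -0.002]
contact_force: [-1.5, -5.2, 2.0]
finger_gap: 0.0004
```

Emit:
{"api": "send_rows", "payload": {"deltas": [[0,0.005,0,0,0,0]]}}

```text
t: 6.7
ee_pos: [0.5595, 0.0853, 0.2172]
eef_rot: [3.133, 0.207, -0.002]
contact_force: [-2.2, -5.3, 3.2]
finger_gap: 0.0005
```

Emit:
{"api": "send_rows", "payload": {"deltas": [[0,0.005,0,0,0,0]]}}

```text
t: 6.78
ee_pos: [0.5595, 0.086, 0.2172]
eef_rot: [3.133, 0.207, -0.003]
contact_force: [-3.0, -6.2, 1.7]
finger_gap: 0.0005
```

Emit:
{"api": "send_rows", "payload": {"deltas": [[-0.001,0.005,0,0,0,0]]}}

```text
t: 6.87
ee_pos: [0.5594, 0.0864, 0.2172]
eef_rot: [3.132, 0.207, -0.002]
contact_force: [-2.3, -11.3, 2.0]
finger_gap: 0.0003
```

Emit:
{"api": "send_rows", "payload": {"deltas": [[0,0.004,0,0,0,0]]}}

```text
t: 6.95
ee_pos: [0.5594, 0.0866, 0.2172]
eef_rot: [3.132, 0.208, -0.003]
contact_force: [-2.4, -13.4, 2.9]
finger_gap: 0.0003
```

Emit:
{"api": "send_rows", "payload": {"deltas": [[0.01,-0.1,0,0,0,0],[0.01,-0.1,0,0,0,0],[-0.05,0,0.2,0,0,0],[-0.15,0,0.2,0,0,0],[-0.2,0.2,0.1,0,0,0]]}}

```text
t: 7.37
ee_pos: [0.5064, 0.0831, 0.2937]
eef_rot: [3.134, 0.2, 0.009]
contact_force: [1.1, 0.7, 0.4]
finger_gap: 0.0001
```

Emit:
{"api": "send_rows", "payload": {"deltas": [[-0.15,0.25,0,0,0,0],[0,0.25,0,0,0,0],[0,0.25,-0.01,0,0,0],[0,0,0,0,0,0]], "hand": -0.4}}

```text
t: 7.7
ee_pos: [0.4826, 0.2017, 0.2901]
eef_rot: [-3.132, -0.213, -0.003]
contact_force: [-0.5, -0.1, -0.3]
finger_gap: 0.0222
```

```bash
python3 - <<'E'
from h import *
np.set_printoptions(precision=4,suppress=True)
c=read_camera("wrist"); print(c["K"],c["T"][:3,3],readout.state()["ee_pos"])
print(proj(c,[[.5456,.202,.071]]))
np.savez("w2.npz",**{k:c[k] for k in ["img","depth","K","k1","T"]})
for l in ["pin_head","bracket","pin"]:
    print(l,[(round(d["score"],2),np.round(d["xyz"],4)) for d in spotter.pinpoint("wrist",l)][:3])
save("w2",c)
E
```

```text
[[278.102    0.     257.1599]
 [  0.     278.102  195.4609]
 [  0.       0.       1.    ]] [0.5481 0.2095 0.2695] [0.4828 0.1995 0.2898]
[[267.9561 129.9027]]
pin_head [(0.63, array([0.5621, 0.1019, 0.0615]))]
bracket [(0.86, array([ 0.5515,  0.1455, -0.0018]))]
pin [(0.82, array([0.5462, 0.2095, 0.0634]))]
```

View pics/w2.png

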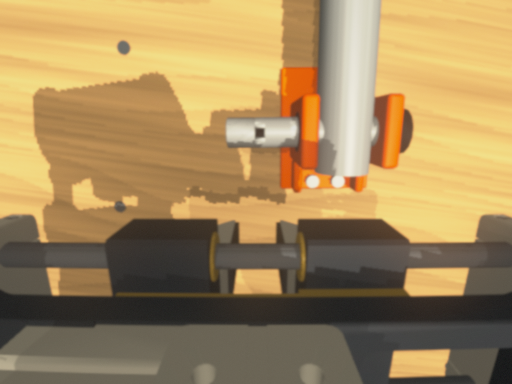

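The hole is visible at about (260,132) and the pin end at (227,132), with the head against the cheek at (405,131). I'll refine those now.

```bash
python3 - <<'E'
from h import *
np.set_printoptions(precision=4,suppress=True)
c=dict(np.load("w2.npz")); c["k1"]=float(c["k1"])
g=cv2.cvtColor(c["img"],cv2.COLOR_RGB2GRAY).astype(int)
print(g[122:143,250:272])
P=cloud(c)
m=(c["depth"]>0)&(P[...,2]>.05)&(P[...,2]<.08); m[:, :215]=0; m[:,298:]=0; m[:100]=0; m[160:]=0
rows=[]
for u in range(232,296,4):
    v=np.where(m[:,u])[0]; 
    if len(v): rows.append((u,v.min(),v.max()))
print(np.array(rows).T); us=np.where(m.sum(0)>5)[0]; print(us.min(),us.max())
t=(c["depth"]>0)&(P[...,2]>.074)&(P[...,2]<.09); t[:,:310]=0; Q=P[t&(P[...,1]>.1)&(P[...,1]<.185)&(P[...,0]<.7)]
q=P[m]
print("pin axis xy fit",np.polyfit(q[:,1],q[:,0],1),q[:,1].max(),q[:,2].max())
pp=np.array([[u,(a+b)/2] for u,a,b in rows]); A=atz(c,pp,.066); f=np.polyfit(A[:,1],A[:,0],1); print("axis(edges)",f,np.degrees(np.arctan(-f[0])))
# tube direction from silhouette columns
E
cat > /dev/null <<'E'
E
```

```text
[[170 170 169 171 182 199 208 209 204 199 195 192 189 188 186 185 183 183
  181 183 183 184]
 [178 178 177 179 190 207 214 214 210 206 205 203 203 203 200 193 190 188
  188 187 187 188]
 [187 186 185 185 190 202 209 211 210 211 212 214 215 217 213 203 195 192
  193 193 192 192]
 [194 194 193 189 188 190 200 207 211 215 219 221 225 225 220 210 199 197
  195 196 196 196]
 [203 202 199 192 181 173 179 190 199 208 214 218 222 224 220 210 204 201
  201 202 201 201]
 [209 208 205 194 173 151 146 155 165 173 181 188 194 199 205 206 208 207
  208 207 207 208]
 [213 212 210 198 170 133 112 110 114 118 125 129 136 149 172 196 210 213
  213 214 214 213]
 [218 216 214 204 173 128  91  78  76  78  79  81  87 110 154 194 213 217
  218 218 218 217]
 [221 221 219 211 178 127  86  67  65  64  64  65  71  99 151 197 217 221
  221 222 222 222]
 [226 226 225 217 184 131  87  68  63  64  63  64  70 100 154 201 220 225
  225 226 226 226]
 [229 230 229 222 189 135  87  67  65  65  65  67  73 102 155 203 222 227
  228 228 228 228]
 [230 231 230 222 192 135  86  67  66  66  67  68  73 103 156 203 222 226
  2
[... 485 characters left out ...]
4 203 198 188 174 164 168 179 192 204 211 217 221 223 219 210 200 196
  197 197 195 196]
 [196 191 179 164 160 167 179 192 203 209 214 218 221 222 218 207 197 193
  192 192 193 192]
 [180 173 158 142 140 155 171 186 198 204 206 211 212 213 209 198 191 189
  188 188 189 188]
 [151 150 138 127 132 147 166 183 196 199 197 196 196 196 193 189 184 183
  182 183 183 182]]
[[232 236 240 244 248 252 256 260 264 268 272 276 280 284 288 292]
 [117 117 117 117 117 117 117 117 117 117 117 117 117 117 117 117]
 [147 147 147 147 147 147 147 147 147 147 147 146 146 146 146 146]]
226 297
pin axis xy fit [-0.1143  0.5672] 0.23238910583110978 0.07216471393274704
axis(edges) [-0.1463  0.5737] 8.322012857524747
```

Emit:
{"api": "send_rows", "payload": {"deltas": [[-0.005,-0.185,0.02,0,0,-0.03],[-0.005,-0.185,0.02,0,0,-0.03],[-0.005,-0.185,0.02,0,0,-0.03],[-0.005,-0.185,0.02,0,0,-0.03],[-0.005,-0.185,0.02,0,0,-0.03]]}}

```text
t: 8.32
ee_pos: [0.4794, 0.0552, 0.3047]
eef_rot: [3.138, -0.153, -0.001]
contact_force: [-0.6, -0.6, 0.3]
finger_gap: 0.0636
```

Emit:
{"api": "send_rows", "payload": {"deltas": [[-0.005,-0.185,0.02,0,0,-0.03],[-0.005,-0.185,0.02,0,0,-0.03],[-0.005,-0.185,0.02,0,0,-0.03],[-0.005,-0.185,0.02,0,0,-0.03],[-0.005,-0.185,0.02,0,0,-0.03]]}}

```text
t: 8.73
ee_pos: [0.4752, -0.0838, 0.3198]
eef_rot: [3.101, -0.505, -0.0]
contact_force: [0.6, -0.4, -0.0]
finger_gap: 0.0646
```

Emit:
{"api": "send_rows", "payload": {"deltas": [[-0.005,-0.185,0.02,0,0,-0.03],[-0.005,-0.185,0.02,0,0,-0.03],[-0.005,-0.185,0.02,0,0,-0.03],[-0.005,-0.185,0.02,0,0,-0.03],[-0.005,-0.185,0.02,0,0,-0.03]]}}

```text
t: 9.15
ee_pos: [0.471, -0.2225, 0.3348]
eef_rot: [3.024, -0.85, -0.001]
contact_force: [0.6, 0.3, 0.5]
finger_gap: 0.0646
```

```bash
python3 - <<'E'
from h import *
np.set_printoptions(precision=4,suppress=True)
c=dict(np.load("w2.npz")); c["k1"]=float(c["k1"])
print("hole",atz(c,[[259.3,132.3]],.0705), "end",atz(c,[[226,132]],.06))
c=read_camera("wrist"); print(c["T"][:3,3]); s=readout.state(); print(s["ee_pos"],s["eef_rot"],s["finger_gap"])
for l in ["clip_grip","stand"]:
    print(l,[(round(d["score"],2),np.round(d["xyz"],4)) for d in spotter.pinpoint("wrist",l)][:3])
P=cloud(c); Q=P[(c["depth"]>.1)&(P[...,2]>.085)&(P[...,2]<.13)&(abs(P[...,0]-.527)<.05)&(abs(P[...,1]+.252)<.05)]
print(cv2.minAreaRect(Q[Q[:,2]>Q[:,2].max()-.006][:,:2].astype(np.float32)),Q[:,2].max())
save("w3",c)
E
```

```text
hole [[0.5432 0.2077 0.0705]] end [[0.5398 0.232  0.06  ]]
[ 0.5275 -0.2583  0.314 ]
[ 0.4713 -0.2267  0.3355] [ 3.0189 -0.8567  0.0041] 0.06433024336579783
clip_grip [(0.97, array([ 0.5771, -0.3631,  0.0052])), (0.69, array([ 0.5222, -0.2523,  0.0975]))]
stand [(0.67, array([ 0.5198, -0.2526,  0.001 ]))]
((0.5258450508117676, -0.2535381615161896), (0.013797106221318245, 0.039514169096946716), 58.68523406982422) 0.11256839719131018
```

View pics/w3.png

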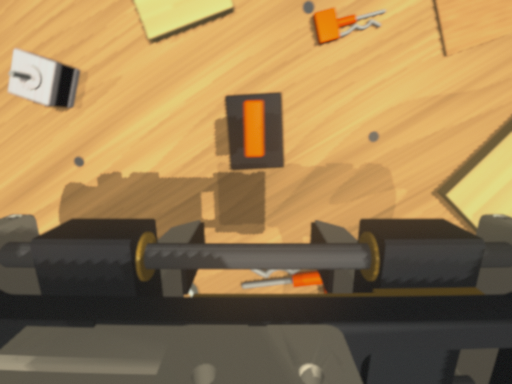

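Emit:
{"api": "send_rows", "payload": {"deltas": [[0.124,-0.057,0,0,0,0.004],[0.124,-0.057,0,0,0,0.004],[0.123,-0.058,0,0,0,0.003],[0,0,-0.1,0,0,0],[0,0,-0.1,0,0,0]]}}

```text
t: 9.72
ee_pos: [0.5283, -0.2457, 0.3045]
eef_rot: [3.033, -0.817, 0.002]
contact_force: [-0.2, 0.1, -0.3]
finger_gap: 0.0644
```

Emit:
{"api": "send_rows", "payload": {"deltas": [[0,0,-0.12,0,0,0],[0,0,-0.12,0,0,0],[0,0,-0.09,0,0,0],[0,0,0,0,0,0]]}}

```text
t: 10.05
ee_pos: [0.5266, -0.2446, 0.252]
eef_rot: [-3.031, 0.817, 0.01]
contact_force: [-0.7, 0.6, -0.6]
finger_gap: 0.0642
```

Emit:
{"api": "send_rows", "payload": {"deltas": [[0,0,0,0,0,0],[0,0,0,0,0,0],[0,0,0,0,0,0],[0,0,0,0,0,0],[0,0,0,0,0,0]], "hand": 1, "newtons": 40}}

```text
t: 10.47
ee_pos: [0.528, -0.2456, 0.256]
eef_rot: [3.033, -0.818, 0.002]
contact_force: [0.6, -1.1, 0.1]
finger_gap: 0.0353
```

Emit:
{"api": "send_rows", "payload": {"deltas": [[0,0,0,0,0,0],[0,0,0,0,0,0],[0,0,0,0,0,0]]}}

```text
t: 10.72
ee_pos: [0.5277, -0.2459, 0.2554]
eef_rot: [3.032, -0.817, 0.0]
contact_force: [-7.1, -11.3, 2.4]
finger_gap: 0.0155
```

Emit:
{"api": "send_rows", "payload": {"deltas": [[-0.005,-0.012,0,0,0,0],[-0.005,-0.012,0,0,0,0],[-0.005,-0.009,0,0,0,0],[0,0,0,0,0,0]]}}

```text
t: 11.05
ee_pos: [0.5255, -0.2507, 0.255]
eef_rot: [-3.033, 0.818, 0.0]
contact_force: [-0.1, 0.3, -1.0]
finger_gap: 0.0137
```

Emit:
{"api": "send_rows", "payload": {"deltas": [[0,0,0.06,0,0,0],[0,0,0.12,0,0,0],[0,0,0.15,0,0,0],[0,0,0.15,0,0,0],[0,0,0.15,0,0,0]]}}

```text
t: 11.47
ee_pos: [0.5256, -0.2501, 0.3513]
eef_rot: [-3.033, 0.817, -0.0]
contact_force: [1.0, -0.1, -0.8]
finger_gap: 0.0137
```

Emit:
{"api": "send_rows", "payload": {"deltas": [[0,0,0.06,0,0,0],[0,0,0,0,0,0],[0,0,0,0,0,0]]}}

```text
t: 11.72
ee_pos: [0.5255, -0.2502, 0.3585]
eef_rot: [3.033, -0.817, 0.0]
contact_force: [-0.2, -0.4, -1.1]
finger_gap: 0.0141
```

```bash
python3 - <<'E'
from h import *
np.set_printoptions(precision=4,suppress=True)
c=read_camera("wrist"); s=readout.state(); print(s["ee_pos"],s["eef_rot"],s["finger_gap"],s["contact_force"])
from scipy.spatial.transform import Rotation as Ro
R=Ro.from_rotvec(s["eef_rot"]).as_matrix()
for l in ["clip_tip","clip_grip"]:
    print(l,[(round(d["score"],2),(np.array(d["xyz"])-s["ee_pos"])@R) for d in spotter.pinpoint("wrist",l)][:3])
print(proj(c,s["ee_pos"]+R@[0,0,.2455]), proj(c,s["ee_pos"]+R@[0,0,.178]))
save("w4",c,(100,300,130,380),3)
E
```

```text
[ 0.5253 -0.2502  0.3575] [-3.0328  0.8175  0.0029] 0.013582645787671493 [-0.7502  0.202  -0.8412]
clip_tip [(0.96, array([0.1171, 0.1342, 0.3508])), (0.87, array([0.0031, 0.001 , 0.2489]))]
clip_grip [(0.91, array([0.1008, 0.0712, 0.3539])), (0.66, array([-0.0023,  0.0056,  0.156 ])), (0.49, array([0.0011, 0.0045, 0.3617]))]
[[255.7211 206.26  ]] [[255.2358 237.6374]]
```

View pics/w4.png

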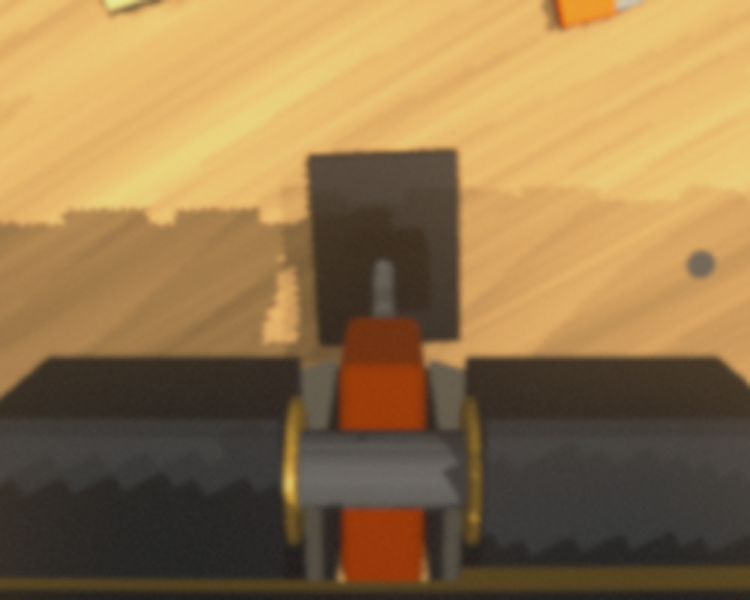

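The picture shows the clip held, with only one leg tip at about px (258,187). The bent leg faces the camera and hides the straight one, so I'll set the clip back and regrip it half a turn round. That way the straight leg can be watched during insertion.

Emit:
{"api": "send_rows", "payload": {"deltas": [[0,0,-0.1,0,0,0],[0,0,-0.1,0,0,0],[0,0,-0.08,0,0,0],[0,0,0,0,0,0]]}}

```text
t: 12.2
ee_pos: [0.5248, -0.25, 0.3128]
eef_rot: [-3.031, 0.817, 0.011]
contact_force: [-0.6, 0.1, -1.5]
finger_gap: 0.0139
```

Emit:
{"api": "send_rows", "payload": {"deltas": [[0,0,-0.05,0,0,0],[0,0,-0.05,0,0,0],[0,0,-0.05,0,0,0]]}}

```text
t: 12.45
ee_pos: [0.5257, -0.2506, 0.2938]
eef_rot: [3.033, -0.818, 0.001]
contact_force: [0.3, 0.0, -1.2]
finger_gap: 0.0136
```

Entered without force; continuing.

Emit:
{"api": "send_rows", "payload": {"deltas": [[0,0,-0.06,0,0,0],[0,0,-0.06,0,0,0],[0,0,-0.06,0,0,0],[0,0,-0.05,0,0,0],[0,0,0,0,0,0]]}}

```text
t: 12.87
ee_pos: [0.5253, -0.2504, 0.2577]
eef_rot: [-3.033, 0.818, 0.003]
contact_force: [1.7, -0.3, -1.1]
finger_gap: 0.0137
```

Emit:
{"api": "send_rows", "payload": {"deltas": [[0,0,-0.01,0,0,0],[0,0,0,0,0,0]]}}

```text
t: 13.03
ee_pos: [0.5256, -0.2505, 0.2581]
eef_rot: [3.033, -0.818, -0.0]
contact_force: [-0.0, -0.9, -0.5]
finger_gap: 0.0136
```

Emit:
{"api": "send_rows", "payload": {"deltas": [[0,0,-0.015,0,0,0],[0,0,0,0,0,0]]}}

```text
t: 13.2
ee_pos: [0.5256, -0.2505, 0.2559]
eef_rot: [3.033, -0.818, 0.0]
contact_force: [0.2, 0.6, -0.8]
finger_gap: 0.0136
```

Emit:
{"api": "send_rows", "payload": {"deltas": [[0,0,0,0,0,0],[0,0,0,0,0,0],[0,0,0,0,0,0],[0,0,0,0,0,0]], "hand": -0.4}}

```text
t: 13.53
ee_pos: [0.5256, -0.2505, 0.2561]
eef_rot: [3.033, -0.818, 0.001]
contact_force: [0.8, 0.4, 0.2]
finger_gap: 0.036
```

Emit:
{"api": "send_rows", "payload": {"deltas": [[0,0,0.12,0,0,0],[0,0,0.2,0,0,0],[0,0,0.2,0,0,0.02],[0.005,-0.003,0.05,0,0,0.08],[0.005,-0.003,0,0,0,0.08]]}}

```text
t: 13.95
ee_pos: [0.5276, -0.2517, 0.345]
eef_rot: [3.114, -0.393, 0.009]
contact_force: [0.4, 0.9, -0.4]
finger_gap: 0.0638
```

Emit:
{"api": "send_rows", "payload": {"deltas": [[0,0,0,0,0,0.08],[0,0,0,0,0,0.08],[0,0,0,0,0,0.08],[0,0,0,0,0,0.08],[0,0,0,0,0,0.08]]}}

```text
t: 14.37
ee_pos: [0.5271, -0.2514, 0.3415]
eef_rot: [3.094, 0.546, 0.0]
contact_force: [-0.0, 0.7, -0.8]
finger_gap: 0.0646
```

Emit:
{"api": "send_rows", "payload": {"deltas": [[0,0,0,0,0,0.08],[0,0,0,0,0,0.08],[0,0,0,0,0,0.08],[0,0,0,0,0,0.08],[0,0,0,0,0,0.08]]}}

```text
t: 14.78
ee_pos: [0.5271, -0.2514, 0.3415]
eef_rot: [2.794, 1.436, 0.0]
contact_force: [0.2, -0.4, -0.3]
finger_gap: 0.0642
```

Emit:
{"api": "send_rows", "payload": {"deltas": [[0,0,0,0,0,0.08],[0,0,0,0,0,0.08],[0,0,0,0,0,0.08],[0,0,0,0,0,0.08],[0,0,0,0,0,0.08]]}}

```text
t: 15.2
ee_pos: [0.5271, -0.2514, 0.3415]
eef_rot: [2.245, 2.197, 0.0]
contact_force: [-0.5, -0.1, 0.2]
finger_gap: 0.0641
```

Emit:
{"api": "send_rows", "payload": {"deltas": [[0,0,0,0,0,0.08],[0,0,0,0,0,0.08],[0,0,0,0,0,0.08],[0,0,0,0,0,0.08],[0,0,0,0,0,0.08]]}}

```text
t: 15.62
ee_pos: [0.5271, -0.2514, 0.3415]
eef_rot: [1.495, 2.763, 0.0]
contact_force: [-0.8, 0.0, 0.6]
finger_gap: 0.0644
```

Emit:
{"api": "send_rows", "payload": {"deltas": [[0,0,0,0,0,0.08],[0,0,0,0,0,0.08],[0,0,0,0,0,0.08],[0,0,0,0,0,0.08]]}}

```text
t: 15.95
ee_pos: [0.5271, -0.2514, 0.3415]
eef_rot: [0.796, 3.039, 0.0]
contact_force: [-0.3, 0.6, 0.5]
finger_gap: 0.0639
```

Emit:
{"api": "send_rows", "payload": {"deltas": [[0,0,-0.1,0,0,-0.016],[0,0,-0.14,0,0,0],[0,0,-0.14,0,0,0],[0,0,-0.12,0,0,0],[0,0,-0.07,0,0,0]]}}

```text
t: 16.37
ee_pos: [0.5266, -0.2511, 0.2539]
eef_rot: [-0.841, -3.024, -0.001]
contact_force: [-0.8, 0.3, -0.0]
finger_gap: 0.064
```

Emit:
{"api": "send_rows", "payload": {"deltas": [[0,0,0,0,0,0],[0,0,0,0,0,0],[0,0,0,0,0,0],[0,0,0,0,0,0],[0,0,0,0,0,0]], "hand": 1, "newtons": 40}}

```text
t: 16.78
ee_pos: [0.5273, -0.2516, 0.2571]
eef_rot: [0.841, 3.025, -0.001]
contact_force: [-0.1, -0.2, -0.9]
finger_gap: 0.0355
```

Emit:
{"api": "send_rows", "payload": {"deltas": [[0,0,0,0,0,0],[0,0,0,0,0,0],[0,0,0,0,0,0],[0,0,0,0,0,0]]}}

```text
t: 17.12
ee_pos: [0.5271, -0.2514, 0.2561]
eef_rot: [0.841, 3.026, -0.0]
contact_force: [-1.2, 0.2, 0.6]
finger_gap: 0.0135
```

Emit:
{"api": "send_rows", "payload": {"deltas": [[0,0,0.08,0,0,0],[0,0,0.15,0,0,0],[0,0,0.17,0,0,0],[0,0,0.17,0,0,0],[0,0.05,0.12,0,0,0]]}}

```text
t: 17.53
ee_pos: [0.5272, -0.2448, 0.3616]
eef_rot: [0.842, 3.024, -0.002]
contact_force: [1.1, -0.3, -0.7]
finger_gap: 0.0138
```

Emit:
{"api": "send_rows", "payload": {"deltas": [[0.007,0.15,0,0,0,0.03],[0.007,0.207,0,0,0,0.03],[0.007,0.207,0,0,0,0.03],[0.007,0.207,0,0,0,0.03],[0.007,0.207,0,0,0,0.03]]}}

```text
t: 17.95
ee_pos: [0.532, -0.0959, 0.3593]
eef_rot: [-0.494, -3.102, -0.0]
contact_force: [0.8, -0.3, -1.7]
finger_gap: 0.0131
```

Emit:
{"api": "send_rows", "payload": {"deltas": [[0.007,0.207,0,0,0,0.03],[0.007,0.207,0,0,0,0.03],[0.007,0.207,0,0,0,0.03],[0.007,0.207,0,0,0,0.03],[0.007,0.207,0,0,0,0.03]]}}

```text
t: 18.37
ee_pos: [0.5373, 0.0596, 0.3594]
eef_rot: [-0.142, -3.138, -0.0]
contact_force: [0.0, 1.4, -1.0]
finger_gap: 0.0137
```

Emit:
{"api": "send_rows", "payload": {"deltas": [[0.007,0.207,0,0,0,0.03],[0.007,0.207,0,0,0,0.03],[0.007,0.207,0,0,0,0.03],[0.007,0.207,0,0,0,0.03],[0.007,0.14,0,0,0,0.03]]}}

```text
t: 18.78
ee_pos: [0.5424, 0.2058, 0.3593]
eef_rot: [0.214, -3.134, -0.001]
contact_force: [-0.6, -0.4, -0.4]
finger_gap: 0.0139
```

Emit:
{"api": "send_rows", "payload": {"deltas": [[0,0,0,0,0,0],[0,0,0,0,0,0],[0,0,0,0,0,0]]}}

```text
t: 19.03
ee_pos: [0.5428, 0.2028, 0.3591]
eef_rot: [0.208, -3.134, 0.001]
contact_force: [0.8, -0.9, -0.8]
finger_gap: 0.0139
```

```bash
python3 - <<'E'
from h import *
np.set_printoptions(precision=4,suppress=True)
c=read_camera("wrist"); s=readout.state(); print(s["ee_pos"],s["eef_rot"],s["finger_gap"],s["contact_force"])
from scipy.spatial.transform import Rotation as Ro
R=Ro.from_rotvec(s["eef_rot"]).as_matrix()
for l in ["clip_tip","clip_grip"]:
    print(l,[(round(d["score"],2),(np.array(d["xyz"])-s["ee_pos"])@R) for d in spotter.pinpoint("wrist",l)][:3])
print(proj(c,s["ee_pos"]+R@[0,0,.2455]), proj(c,[.5432,.2077,.0705]))
np.savez("w5.npz",**{k:c[k] for k in ["img","depth","K","k1","T"]})
save("w5",c,(120,270,160,360),4)
E
```

```text
[0.5429 0.2024 0.3592] [ 0.2063 -3.1343  0.0005] 0.013649536780330283 [ 0.1865 -0.9044  0.339 ]
clip_tip [(0.85, array([ 0.0006, -0.0008,  0.2485]))]
clip_grip [(0.88, array([0.0034, 0.0001, 0.1586]))]
[[258.1702 206.4022]] [[263.3395 195.158 ]]
```

View pics/w5.png

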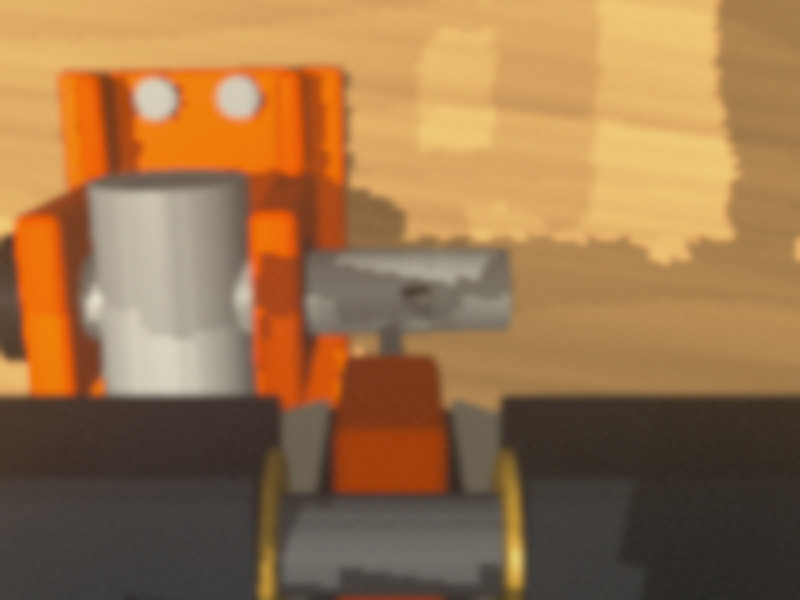

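Here the straight leg's column is about px 258 and the hole is at about (264.5,194). I'll move over it and down until the tip is just above the pin.

Emit:
{"api": "send_rows", "payload": {"deltas": [[0.002,0.02,-0.03,0,0,0],[0.001,0.02,-0.06,0,0,0],[0,0,-0.08,0,0,0],[0,0,-0.05,0,0,0],[0,0,-0.03,0,0,0]]}}

```text
t: 19.6
ee_pos: [0.543, 0.2091, 0.3201]
eef_rot: [0.208, -3.132, 0.001]
contact_force: [-0.6, -1.0, -0.8]
finger_gap: 0.0139
```

Emit:
{"api": "send_rows", "payload": {"deltas": [[0,0,0,0,0,0],[0,0,0,0,0,0],[0,0,0,0,0,0]]}}

```text
t: 19.85
ee_pos: [0.5435, 0.2092, 0.3223]
eef_rot: [-0.208, 3.134, 0.0]
contact_force: [-1.2, 0.5, -0.9]
finger_gap: 0.0138
```

```bash
python3 - <<'E'
from h import *
np.set_printoptions(precision=4,suppress=True)
c=read_camera("wrist"); s=readout.state(); print(s["ee_pos"],s["eef_rot"],s["finger_gap"],s["contact_force"])
from scipy.spatial.transform import Rotation as Ro
R=Ro.from_rotvec(s["eef_rot"]).as_matrix()
print(proj(c,s["ee_pos"]+R@[0,0,.2455]), proj(c,[.5432,.2077,.0705]))
np.savez("w6.npz",**{k:c[k] for k in ["img","depth","K","k1","T"]})
save("w6",c,(170,245,210,310),8)
g=cv2.cvtColor(c["img"],cv2.COLOR_RGB2GRAY).astype(int); print(g[180:222,244:276])
E
```

```text
[0.5435 0.2093 0.3224] [-0.2082  3.1336  0.0005] 0.013747091848219288 [ 0.7156 -0.0951  0.1997]
[[258.7176 206.3999]] [[256.823  203.4552]]
[[110 111 111 ... 169 170 170]
 [109 109 110 ... 176 178 179]
 [110 109 108 ... 180 188 192]
 ...
 [114  85  72 ... 131 130 131]
 [113  84  73 ... 117 115 117]
 [ 99  78  70 ... 107 103 105]]
```

View pics/w6.png

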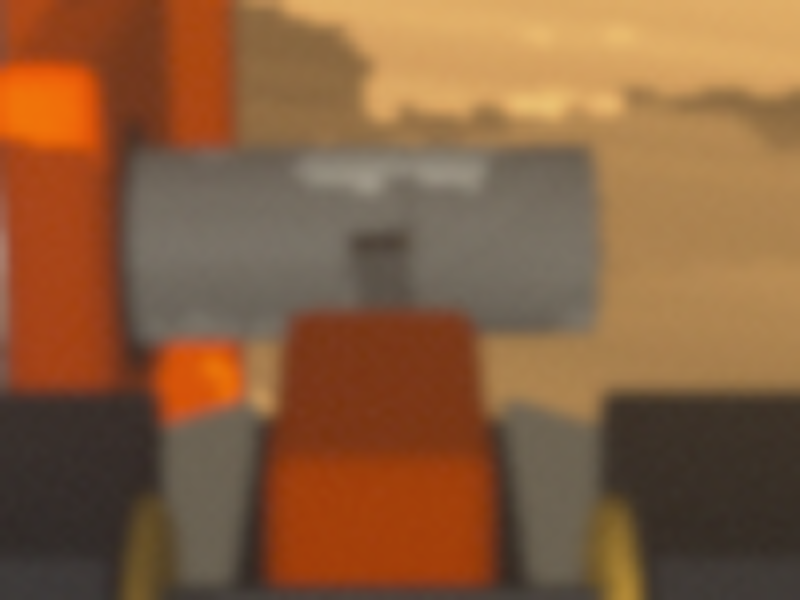

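```bash
python3 - <<'E'
from h import *
import sys
np.set_printoptions(precision=4,suppress=True,linewidth=200,threshold=sys.maxsize)
c=dict(np.load("w6.npz")); c["k1"]=float(c["k1"])
g=cv2.cvtColor(c["img"],cv2.COLOR_RGB2GRAY).astype(int); print(g[190:212,248:270])
print((c["depth"][190:212,248:270]*1000).astype(int))
E
```

```text
[[126 131 131 131 133 133 134 135 135 136 134 132 132 131 134 136 136 136 136 135 134 131]
 [131 137 140 140 140 143 144 146 145 140 135 132 131 131 139 144 145 145 144 144 143 138]
 [127 134 137 138 139 142 146 151 150 140 127 119 116 119 129 138 142 141 140 142 142 134]
 [116 120 122 123 124 127 136 143 143 133 119 110 107 109 115 121 123 122 123 125 128 127]
 [111 111 113 111 113 116 121 125 126 120 114 110 107 107 108 111 112 111 111 113 117 115]
 [110 110 112 110 111 112 113 113 114 113 112 110 108 106 110 111 111 112 110 111 111 111]
 [111 111 111 111 112 111 113 113 111 111 112 110 107 107 111 112 112 112 111 111 112 112]
 [112 113 113 111 112 112 111 111 110 109 108 107 104 106 109 112 114 113 113 112 114 115]
 [113 114 114 114 112 109 104 102 101 101  96  95  96 100 107 112 113 113 114 114 115 115]
 [114 114 116 114 110 101  90  84  83  81  79  81  86  98 107 112 112 113 114 114 114 115]
 [116 115 115 114 109  97  80  71  70  72  70  72  81  95 106 110 113 113 114 113 114 114]
 [116 115 114 113 109  97  84  77  76  77  77  79  85  96 106 111 113 113 113 112 112 112]
 [113 11
[... 2205 characters left out ...]
1 227 224 222 223 223 225 250 240 241 241 240 241 241 239 240]
 [240 241 240 240 240 241 247 224 221 221 220 221 223 246 241 240 240 242 241 241 241 241]
 [240 241 241 241 242 242 244 221   0 217 218 217 220 245 242 241 241 242 242 241 241 241]
 [241 241 241 241 242 243 240 219 216 215 215 216 218 242 242 242 242 244 242 242 242 242]
 [243 242 242 241 242 243 242 217 215 213 214 214 217 243 242 243 242 242 242 241 243 242]
 [158 157 156 158 157 157 157 158 156 158 157 158 157 157 156 157 158 158 156 157 158 244]
 [156 155 156   0 155 156 155 156 156 155 156 157 156 155 156 155 155 156 155 156 157 245]
 [156 155 155 155 155 153 153 154 155 153 153 155 154 154 154 153 153 154 153 154 155 157]]
```

```bash
python3 - <<'E'
from h import *
from scipy.optimize import least_squares
np.set_printoptions(precision=4,suppress=True,linewidth=200)
c=dict(np.load("w6.npz")); c["k1"]=float(c["k1"]); P=cloud(c)
# hole: edge pixels on pin surface around z~.07: far edge row 199.5, cols 253.5/261.5
A=p3(c,np.array([[v,198] for v in range(252,264)]));print("pin surface near far edge",A.mean(0))
z=A.mean(0)[2]; far=atz(c,[[257.5,199.5]],z)[0]; L=atz(c,[[253.5,204]],z)[0]; Rr=atz(c,[[261.5,204]],z)[0]
print("far",far,"L",L,"R",Rr, "hole x~",far[0]+.0035,"y~",(L+Rr)[1]/2)
Q=P[202:209,255:261].reshape(-1,3); d=c["depth"][202:209,255:261].ravel(); Q=Q[(d>.2)&(d<.235)]
f=lambda p: np.hypot(Q[:,0]-p[0]-p[2]*(Q[:,2]-.085),Q[:,1]-p[1])-.0025
r=least_squares(f,[Q[:,0].mean()+.0025,Q[:,1].mean(),0.],loss="soft_l1",f_scale=.0005);print("leg axis",r.x,Q.min(0),Q.max(0))
T=atz(c,[[257.5,200.5]],.0794); print("tip silhouette",T, "axis x~",T[0,0]+.0025/np.cos(np.radians(16)))
m=(c["depth"]>0)&(P[...,2]>.05)&(P[...,2]<.08);print("pin rows at cols", [(u,np.where(m[150:209,u])[0][[0,-1]]+150) for u in (235,240,245,270,275,280)])
E
```

```text
pin surface near far edge [0.5387 0.2077 0.0691]
far [0.54   0.2079 0.0691] L [0.5445 0.205  0.0691] R [0.5436 0.2118 0.0691] hole x~ 0.54349978107168 y~ 0.20840090025301253
leg axis [0.5413 0.2081 0.0256] [0.5387 0.2057 0.0776] [0.5407 0.2099 0.0966]
tip silhouette [[0.5381 0.2076 0.0794]] axis x~ 0.5406748762028215
pin rows at cols [(235, array([188, 208])), (240, array([188, 208])), (245, array([188, 208])), (270, array([188, 208])), (275, array([188, 208])), (280, array([188, 208]))]
```

Depth shows the leg's y lines up with the hole, but its x sits about 2.4 mm short. I'll correct that and then descend gently.

Emit:
{"api": "send_rows", "payload": {"deltas": [[0.008,0.001,0,0,0,0],[0.008,0.001,0,0,0,0],[0,0,-0.015,0,0,0],[0,0,-0.01,0,0,0],[0,0,0,0,0,0]]}}

```text
t: 20.32
ee_pos: [0.5456, 0.2095, 0.3177]
eef_rot: [0.208, -3.134, 0.0]
contact_force: [-0.4, 0.4, -1.1]
finger_gap: 0.0137
```

Emit:
{"api": "send_rows", "payload": {"deltas": [[0,0,-0.007,0,0,0],[0,0,-0.007,0,0,0]]}}

```text
t: 20.48
ee_pos: [0.5457, 0.2095, 0.316]
eef_rot: [-0.208, 3.135, 0.0]
contact_force: [-0.1, -0.5, -1.2]
finger_gap: 0.0135
```

Emit:
{"api": "send_rows", "payload": {"deltas": [[0,0,-0.006,0,0,0],[0,0,-0.006,0,0,0]]}}

```text
t: 20.65
ee_pos: [0.5457, 0.2096, 0.3141]
eef_rot: [0.208, -3.135, -0.0]
contact_force: [-0.3, 0.1, -0.8]
finger_gap: 0.014
```

Emit:
{"api": "send_rows", "payload": {"deltas": [[0,0,-0.004,0,0,0],[0,0,-0.004,0,0,0]]}}

```text
t: 20.82
ee_pos: [0.5457, 0.2096, 0.3129]
eef_rot: [0.208, -3.135, -0.0]
contact_force: [0.3, -1.0, -0.8]
finger_gap: 0.0135
```

Emit:
{"api": "send_rows", "payload": {"deltas": [[0,0,-0.006,0,0,0],[0,0,-0.006,0,0,0]]}}

```text
t: 20.98
ee_pos: [0.5457, 0.2096, 0.3112]
eef_rot: [-0.208, 3.135, 0.0]
contact_force: [0.7, -0.6, -0.3]
finger_gap: 0.0139
```

Emit:
{"api": "send_rows", "payload": {"deltas": [[0,0,-0.006,0,0,0],[0,0,-0.006,0,0,0]]}}

```text
t: 21.15
ee_pos: [0.5457, 0.2095, 0.3093]
eef_rot: [-0.208, 3.135, 0.0]
contact_force: [-0.5, -0.5, -0.8]
finger_gap: 0.0137
```

Emit:
{"api": "send_rows", "payload": {"deltas": [[0,0,-0.006,0,0,0],[0,0,-0.006,0,0,0]]}}

```text
t: 21.32
ee_pos: [0.5457, 0.2096, 0.3075]
eef_rot: [-0.208, 3.135, 0.0]
contact_force: [-0.1, 0.1, -0.7]
finger_gap: 0.0137
```

Emit:
{"api": "send_rows", "payload": {"deltas": [[0,0,-0.012,0,0,0],[0,0,-0.012,0,0,0],[0,0,-0.012,0,0,0]]}}

```text
t: 21.57
ee_pos: [0.5457, 0.2095, 0.302]
eef_rot: [0.208, -3.135, -0.0]
contact_force: [-0.1, -0.1, -0.6]
finger_gap: 0.0135
```

Emit:
{"api": "send_rows", "payload": {"deltas": [[0,0,-0.012,0,0,0],[0,0,-0.012,0,0,0],[0,0,-0.012,0,0,0]]}}

```text
t: 21.82
ee_pos: [0.5457, 0.2095, 0.2966]
eef_rot: [0.208, -3.135, -0.0]
contact_force: [-0.6, 1.0, -0.9]
finger_gap: 0.0135
```

Emit:
{"api": "send_rows", "payload": {"deltas": [[0,0,-0.012,0,0,0],[0,0,-0.012,0,0,0]]}}

```text
t: 21.98
ee_pos: [0.5458, 0.2096, 0.2932]
eef_rot: [-0.208, 3.134, 0.0]
contact_force: [0.6, -0.7, 1.1]
finger_gap: 0.0139
```

Emit:
{"api": "send_rows", "payload": {"deltas": [[0,0,-0.012,0,0,0],[0,0,-0.012,0,0,0]]}}

```text
t: 22.15
ee_pos: [0.5459, 0.2096, 0.2906]
eef_rot: [-0.208, 3.133, 0.001]
contact_force: [-2.0, 0.8, 10.0]
finger_gap: 0.0142
```

Emit:
{"api": "send_rows", "payload": {"deltas": [[0,0,-0.012,0,0,0],[0,0,-0.012,0,0,0]]}}

```text
t: 22.32
ee_pos: [0.5459, 0.2097, 0.2878]
eef_rot: [-0.208, 3.132, 0.001]
contact_force: [-3.1, -1.6, 14.2]
finger_gap: 0.0137
```

Emit:
{"api": "send_rows", "payload": {"deltas": [[0,0,-0.012,0,0,0],[0,0,-0.012,0,0,0]]}}

```text
t: 22.48
ee_pos: [0.5458, 0.2097, 0.2838]
eef_rot: [-0.208, 3.133, 0.001]
contact_force: [-1.3, -0.8, 6.5]
finger_gap: 0.0138
```

Emit:
{"api": "send_rows", "payload": {"deltas": [[0,0,-0.01,0,0,0],[0,0,-0.01,0,0,0]]}}

```text
t: 22.65
ee_pos: [0.5457, 0.2096, 0.28]
eef_rot: [-0.208, 3.134, 0.001]
contact_force: [-0.2, 1.0, 2.5]
finger_gap: 0.0139
```

Emit:
{"api": "send_rows", "payload": {"deltas": [[0,0,-0.01,0,0,0],[0,0,-0.01,0,0,0]]}}

```text
t: 22.82
ee_pos: [0.5457, 0.2095, 0.2762]
eef_rot: [-0.208, 3.135, 0.0]
contact_force: [-0.0, 0.2, 0.7]
finger_gap: 0.0138
```

Emit:
{"api": "send_rows", "payload": {"deltas": [[0,0,-0.007,0,0,0],[0,0,-0.007,0,0,0]]}}

```text
t: 22.98
ee_pos: [0.5456, 0.2095, 0.2737]
eef_rot: [0.208, -3.134, 0.0]
contact_force: [0.1, 0.1, -0.3]
finger_gap: 0.0138
```

Past the bulge. Now slow down to the shoulder stop.

Emit:
{"api": "send_rows", "payload": {"deltas": [[0,0,-0.004,0,0,0],[0,0,-0.004,0,0,0]]}}

```text
t: 23.15
ee_pos: [0.5456, 0.2095, 0.2727]
eef_rot: [0.208, -3.134, 0.0]
contact_force: [-0.5, -0.0, 0.2]
finger_gap: 0.0137
```

Emit:
{"api": "send_rows", "payload": {"deltas": [[0,0,-0.004,0,0,0]]}}

```text
t: 23.23
ee_pos: [0.5456, 0.2095, 0.2722]
eef_rot: [0.208, -3.134, 0.0]
contact_force: [-0.9, -0.4, -0.3]
finger_gap: 0.0138
```

Emit:
{"api": "send_rows", "payload": {"deltas": [[0,0,-0.003,0,0,0]]}}

```text
t: 23.32
ee_pos: [0.5456, 0.2095, 0.2719]
eef_rot: [0.208, -3.134, 0.0]
contact_force: [-0.4, -0.7, 1.9]
finger_gap: 0.0137
```

Emit:
{"api": "send_rows", "payload": {"deltas": [[0,0,-0.003,0,0,0]]}}

```text
t: 23.4
ee_pos: [0.5456, 0.2095, 0.2717]
eef_rot: [0.208, -3.134, -0.0]
contact_force: [-1.1, 0.2, 3.8]
finger_gap: 0.0139
```

Emit:
{"api": "send_rows", "payload": {"deltas": [[0,0,-0.002,0,0,0]]}}

```text
t: 23.48
ee_pos: [0.5456, 0.2095, 0.2717]
eef_rot: [0.208, -3.134, -0.0]
contact_force: [-1.9, -0.2, 5.2]
finger_gap: 0.0137
```

Hard stop felt; increasing in small steps toward 15 N.

Emit:
{"api": "send_rows", "payload": {"deltas": [[0,0,-0.004,0,0,0]]}}

```text
t: 23.57
ee_pos: [0.5456, 0.2096, 0.2715]
eef_rot: [-0.208, 3.135, 0.0]
contact_force: [-3.5, -0.6, 10.8]
finger_gap: 0.0135
```

Emit:
{"api": "send_rows", "payload": {"deltas": [[0,0,-0.004,0,0,0]]}}

```text
t: 23.65
ee_pos: [0.5456, 0.2095, 0.2714]
eef_rot: [-0.208, 3.134, 0.0]
contact_force: [-5.4, -1.3, 13.7]
finger_gap: 0.0136
```

Emit:
{"api": "send_rows", "payload": {"deltas": [[0,0,-0.002,0,0,0]]}}

```text
t: 23.73
ee_pos: [0.5455, 0.2095, 0.2714]
eef_rot: [-0.208, 3.134, 0.0]
contact_force: [-6.4, -1.9, 13.7]
finger_gap: 0.0141
```

Emit:
{"api": "send_rows", "payload": {"deltas": [[0,0,-0.001,0,0,0],[0,0,0,0,0,0],[0,0,0,0,0,0]]}}

```text
t: 23.98
ee_pos: [0.5455, 0.2095, 0.2714]
eef_rot: [-0.209, 3.134, 0.0]
contact_force: [-5.7, -1.9, 12.9]
finger_gap: 0.0137
```

Emit:
{"api": "send_rows", "payload": {"deltas": [[0,0,0.006,0,0,0],[0,0,0.005,0,0,0]]}}

```text
t: 24.15
ee_pos: [0.5455, 0.2095, 0.2718]
eef_rot: [-0.208, 3.135, 0.0]
contact_force: [-2.5, -0.2, 0.8]
finger_gap: 0.0136
```

Emit:
{"api": "send_rows", "payload": {"deltas": [[0,0,0,0,0,0],[0,0,0,0,0,0],[0,0,0,0,0,0],[0,0,0,0,0,0],[0,0,0,0,0,0]], "hand": -0.5}}

```text
t: 24.57
ee_pos: [0.5458, 0.2095, 0.2711]
eef_rot: [0.208, -3.135, -0.0]
contact_force: [-0.6, 0.1, 0.0]
finger_gap: 0.0427
```

Emit:
{"api": "send_rows", "payload": {"deltas": [[0,0,0.1,0,0,0],[0,0,0.15,0,0,0],[0,0,0.2,0,0,0],[0,0,0.2,0,0,0],[0.2,0,0.1,0,0,0]]}}

```text
t: 24.98
ee_pos: [0.5733, 0.2103, 0.3881]
eef_rot: [-0.211, 3.133, 0.002]
contact_force: [3.0, 0.1, 0.3]
finger_gap: 0.0684
```

Emit:
{"api": "send_rows", "payload": {"deltas": [[0.2,0,0,0,0,0],[0.1,0,0,0,0,0],[0,0,0,0,0,0],[0,0,0,0,0,0],[0,0,0,0,0,0]]}}

```text
t: 25.4
ee_pos: [0.62, 0.2096, 0.3832]
eef_rot: [0.208, -3.133, 0.0]
contact_force: [1.0, 0.3, -0.0]
finger_gap: 0.0687
```

```bash
python3 - <<'E'
from h import *
np.set_printoptions(precision=4,suppress=True)
s=readout.state(); print(s["t"],s["ee_pos"],s["contact_force"])
ims=[]
for n in ["wrist","scene"]:
    c=read_camera(n)
    for l in ["clip_grip","pin_head","clip","motor_center","offcut_center","spacer_center"]:
        print(n,l,[(round(d["score"],2),np.round(d["xyz"],4)) for d in spotter.pinpoint(n,l)][:3])
    u,v=proj(c,[.5435,.2,.09])[0].astype(int); u=np.clip(u,70,441); v=np.clip(v,60,323)
    ims.append(cv2.resize(c["img"][v-60:v+60,u-70:u+70],None,fx=2.8,fy=2.8,interpolation=cv2.INTER_CUBIC))
    if n=="wrist":
        P=cloud(c); Q=P[(c["depth"]>.1)&(P[...,2]>.085)&(P[...,2]<.15)&(abs(P[...,0]-.5435)<.04)&(abs(P[...,1]-.208)<.03)]
        print("handle top z",np.percentile(Q[:,2],[50,95,99]))
        T=Q[Q[:,2]>np.percentile(Q[:,2],95)-.006]; print(cv2.minAreaRect(T[:,:2].astype(np.float32)))
cv2.imwrite("pics/fin.png",np.hstack(ims)[:,:,::-1])
E
```

```text
25.4 [0.62   0.2096 0.3832] [ 1.0171  0.3246 -0.0068]
wrist clip_grip [(0.89, array([0.5472, 0.2065, 0.1117])), (0.6, array([ 0.6798, -0.0985,  0.0163]))]
wrist pin_head []
wrist clip [(0.7, array([0.543, 0.207, 0.062])), (0.64, array([0.541 , 0.2071, 0.0614]))]
wrist motor_center [(0.61, array([ 0.6754, -0.0985,  0.0163]))]
wrist offcut_center []
wrist spacer_center []
handle top z [0.1256 0.128  0.1286]
((0.5500263571739197, 0.2093733847141266), (0.03961140289902687, 0.014069528318941593), 7.544608116149902)
scene clip_grip [(0.78, array([0.5462, 0.2067, 0.1092])), (0.68, array([ 0.3207, -0.2534,  0.0091])), (0.63, array([ 0.5704, -0.3592,  0.0086]))]
scene pin_head [(0.43, array([0.5608, 0.1048, 0.0621]))]
scene clip [(0.86, array([ 0.3526, -0.1867,  0.0078])), (0.85, array([ 0.566 , -0.4019,  0.0033])), (0.61, array([0.5455, 0.207 , 0.0618]))]
scene motor_center [(0.88, array([ 0.6804, -0.0933,  0.0215]))]
scene offcut_center []
scene spacer_center [(0.45, array([ 0.4001, -0.0663,  0.007 ]))]
```

View pics/fin.png

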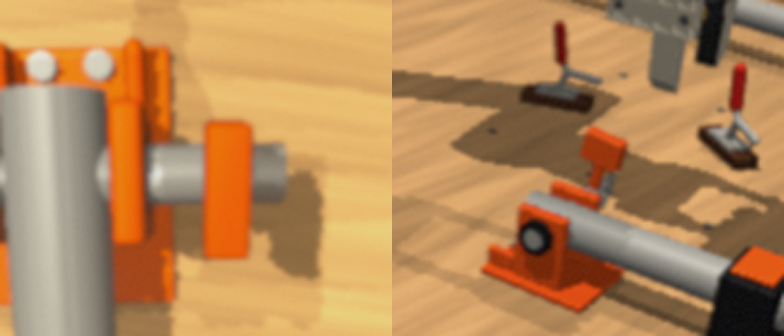

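The wrist view shows the handle square across the pin at (228,190). In the scene view the clip stands on the pin end and the head is tight on the cheek. The handle top is at 0.127–0.128 m, against 0.127 m when seated.

```bash
python3 -c "
from workcell import bot
print(bot.sign_off())"
```

```text
the job is handed in; nothing more can be done
None
```

The pin is fully in, the clip is seated on it, and I handed the job in at about 25.5 s of the 72 s allowed.

**What I did**
- **Pin:** I pushed it home with the closed fingers. It slid at about 6 N, and I stopped at about 13 N once it met the hard stop.
- **Clip:** I took the middle-sized clip from the stand. The bent leg hid the straight one from the wrist camera, so I put the clip back once and regripped it half a turn round.
- **Insertion:** I lined the straight leg up with the cross-hole using the wrist camera's depth image, which called for a 2.4 mm correction. It went into the hole with no noticeable force. The bent leg peaked at about 14 N riding over the pin, above the 6 to 10 N expected, then eased to almost nothing.
- **Seating:** I pressed with about 13 to 14 N down on the shoulder stop, with about 6 N of sideways load alongside. Then I eased off, let go and moved clear.

**Last checks**
- **Clip:** the handle top is at 0.127–0.128 m, against 0.127 m expected when home. The handle lies square across the pin.
- **Pin head:** it was found within about 4 mm of its home position and looks tight against the cheek.
- **Contact:** the robot is clear of the parts. The wrist force was about 1 N.
- **Other parts:** the motor, the spacer and the other two clips read where they started. The offcut was not detected in the last pictures, but the robot did not go near it.

I did not see the bent leg's final position directly. I take it as snapped round from the force dropping off and the handle height.

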